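# Prove the trip on a bench supply box, then switch the charger on

### The arm

A 6-joint arm with a two-finger parallel gripper is mounted at the origin on a cart in front of the work surface, level with it; the furniture and walls round the work are solid. World frame = base frame: x ahead of the robot, y to its left, z up, the work surface at z = 0. Lengths are in m, angles in degrees, forces in N, time in s.
With the tool pointing down it reaches from about 0.4 to 0.825 m from the base axis. Payload 7 kg.
Tool frame: the origin (TCP) lies midway between the tips of the shut fingers; the grasp point (between the pads) lies 19 mm behind it; z points along the fingers, y is the line along which they close (so a half turn about z gives the same grasp; the last joint's range is limited). The gripper opens to 88 mm and grips with 3 to 60 N. Pads are 19 mm wide; open, the fingers measure 130 mm over their backs; the gripper's body (78 mm by 193 mm) begins 47 mm behind the grasp point.
Start: joints at [87.668, 20.546, 0.682, 0, -70.136, -16.507], TCP at [0.218, 0.639, 0.227] pointing down, gripper open.
Joint ranges: [-176.03, 176.03], [-82.01, 121.73], [-58.28, 71.71], [-173.87, 95.51], [-174.79, -0.11], [-173.66, 173.66]. Speed limits (degrees/s): [136.94, 136.94, 172.46, 180, 180, 180].

### API

Orientations are given as a 3x3 rotation matrix whose columns are the frame's x, y, z axes.
In Python, from rig import robot gives the robot as it stands. Calls block until the motion is done:
- robot.goto(position, orientation): joint-space move of the TCP to a pose.
- robot.servo_line(position, ori=None, speed=0.15): straight line of the TCP; ori=None keeps the orientation; speed is the mean speed in m/s.
- robot.movej(angles): joint-space move.
- robot.move_gripper(opening): opening from 0.0 (shut) to 1.0 (fully open); the grip force is fixed at half the most; returns when the fingers have stopped.
- robot.dwell(seconds).
- robot.ik(position, orientation): joint angles nearest the present ones, or None.
- robot.grab_frame(name): name is "side" or "top"; returns (picture, depth): 384x512x3 uint8, red, green, blue; 384x512 float32, m along the optical axis (not along the pixel's ray), 0 where there is no reading.
- robot.camera_info(name): a dict with "vfov" (degrees; the focal length in pixels is half the picture's height over the tangent of half this angle, whatever the lens; pixels are square), "cx", "cy" (the principal point, pixels), "k1" (the pictures are not rectified: a ray, as slopes to the right and down, at radius r is drawn at 1 + k1 r^2 times it, then the intrinsics apply), "view" (4x4, takes a point from world to camera coordinates). Camera axes: x right, y down, z forward; pixel columns grow to the right and rows downward; lengths in m; the calibration is good to about 2 mm. A picture is of the moment at which its call begins. camera_info takes no time and is no camera call.
A pose or a line that the arm cannot do raises robot.Unreachable and nothing moves.
- robot.job_done(): hands the job in; it is judged then, once.
Readings, each from a call of its own:
- robot.read_t(): time.
- robot.read_qpos(): joint angles.
- robot.read_qvel(): joint speeds.
- robot.read_effort(): joint torques, N m.
- robot.read_position(): TCP position.
- robot.read_tcp_rot(): TCP orientation.
- robot.read_force(): force on the tool from outside, world axes, zero at the start.
- robot.read_ft_torque(): the same for the moment, N m.
- robot.read_grip_width(): opening from 0.0 (shut) to 1.0 (fully open).
- robot.read_finger_force(): force on a finger pad.
Only numpy, scipy, OpenCV 4.12 (cv2) and the standard library are available. Lean on these libraries where they do the work, as an engineer would, in place of code of your own. Each camera call takes 0.05 s, during which the arm holds its last target. There are 200 camera calls.

### The job

Put the bench supply box into service by pressing its controls with the closed fingers. Press the rectangular reset key in until it stays in, press the round test button to prove the trip (the reset key jumps out again), and press the reset key in once more; only then press down the raised end of the rocker on the charger's side, so that the plug-in charger has power and the capped socket stays off. Pick nothing up, and leave the tools round the box where they lie.

Things in the scene. Friction and masses are not known exactly. Their poses are not given: they have to be found in the camera images.
- supply_box: Bench supply box: grey sheet-steel case fixed to the bench, 270 mm wide (its y), 136 mm deep (its x), 54 mm high at its front edge, 83 mm at its back. Origin: centre of its underside. Its x points from its front (the robot's side) to its back, y to its left end, z up. Each end has one socket; the rocker next to an end switches the socket at that end.
- panel_mid (a point): Middle of the box's sloping top panel, 69 mm above the bench. z axis: the panel's normal, leaning 0.21 rad from vertical towards the box's -x (the robot); x up the slope, y along the row of controls. On that row, at y = +98, +31, -31, -98 mm: left rocker, reset key, test button, right rocker. Nothing else stands more than 3 mm above the panel.
- reset_top (a point): Centre of the top of the reset key: black rectangular key, 36 mm (up the slope) by 26 mm, its top 16 mm above the panel when out. The point moves with the key; z axis along the panel's normal.
- reset_key (a joint): How far the reset key is pressed in along the panel's normal, m: 0 when out (as it starts), stop at 0.010. Light spring: 1 N at first, about 3 N at most. Pushed in past 0.008 it latches and, let go, stays at about 0.0074 (its top 8.6 mm above the panel). Pressing the test button frees it and it springs out to 0.
- test_top (a point): Centre of the top of the test button: black round button, 17 mm diameter, its top 12 mm above the panel when out. The point moves with the button; z axis along the panel's normal.
- test_button (a joint): How far the test button is pressed in, m, along the panel's normal: 0 when out, stop at 0.006. It springs back when let go; light, 1 to 2.5 N before the stop. At 0.0015 to 0.0025 it draws back the latch and frees the reset key. While it is held in, the reset key cannot latch.
- rocker_left (a joint): Left rocker, rad: 0 = off (as it starts: the end nearest the robot raised, the far half level with the panel), 0.40 = on (near end down, far end raised). From 0.20 on it snaps over by itself and stays; about 3 N on its raised end is enough. Black, 42 mm long up the slope, 25 mm wide, hinged across its middle, 6 mm above the panel.
- rocker_left_end (a point): Point on the top of the near (raised when off) half of the left rocker, 14.5 mm from its hinge line and 6 mm from its near end; it sinks by about 6 mm as the rocker goes on. This is the place to press.
- rocker_right (a joint): Right rocker, rad: the same as the left one.
- rocker_right_end (a point): The same point on the right rocker.
- charger: Plug-in charger: black rounded block, plugged into the socket at the left or the right end of the box, where it sticks out 62 mm from the end wall; 56 mm wide along the box's x, its top 53 mm above the bench. Origin: on the bench, under the middle of the box's end wall at which it is plugged in, so its y in the box's frame is +135 mm or -135 mm.
- dust_cap: Round grey cap, 51 mm in diameter, that closes the unused socket at the other end of the box and sticks out 13 mm. Origin as for the charger.
- pliers: Loose long-nose pliers lying flat behind the box, 175 x 56 x 12 mm. Origin: centre of the underside. Bystander.
- screwdriver: Loose screwdriver with a yellow handle lying beyond the left end of the box, 202 mm long, 33 mm high. Origin: centre of the underside. Bystander.
- marker: Loose felt marker lying in front of the box, 127 x 12 x 12 mm. Origin: centre of the underside. Bystander.
- tape_measure: Loose yellow tape measure standing beyond the right end of the box, 81 x 36 x 66 mm. Origin: centre of the underside. Bystander.

How it is judged:
By the outcome, as a careful person would: the job done as asked, in the order asked, and still so for the second after the job is handed in, with the robot touching nothing.
It also fails if it takes over 45 s, if anything falls off the work surface, if the arm or the gripper's body presses on something with over 40 N, if the wrist force passes 120 N, or if a joint passes its speed limit or range.

## Working session

There is one attempt and no reset: what is moved stays moved. The work goes in short steps, each a Python script; the robot and the scene stay as the last script left them, time stands still between calls to the robot, and variables do not carry over. Pictures are saved under pics/ and viewed, at most 10 in all, crops included, and the job is handed in when it is done.

```bash
mkdir -p pics; cat > h.py <<'E'
import numpy as np, cv2
from rig import robot
def K(n):
    c=robot.camera_info(n); f=192/np.tan(np.radians(c["vfov"]/2)); return c,f
def world(n,u,v,z):
    "pixel + depth along axis -> world"
    c,f=K(n); d=np.array([(u-c["cx"])/f,(v-c["cy"])/f]); s=d.copy()
    for _ in range(20): s=d/(1+c["k1"]*(s@s))
    return (np.linalg.inv(c["view"])@np.r_[s*z,z,1])[:3]
def pix(n,p):
    c,f=K(n); q=(np.array(c["view"])@np.r_[p,1])[:3]; s=q[:2]/q[2]; s=s*(1+c["k1"]*(s@s))
    return s*f+[c["cx"],c["cy"]]
E
python3 - <<'E'
from h import *
for n in("top","side"):
    im,d=robot.grab_frame(n); cv2.imwrite(f"pics/{n}0.png",im[:,:,::-1]); np.save(f"pics/{n}0.npy",d)
    print(robot.camera_info(n))
a=[cv2.imread(f"pics/{n}0.png") for n in("top","side")]
E
```

```text
{'vfov': 49.11056324249222, 'cx': 253.79205044281753, 'cy': 190.15174924116127, 'k1': -0.09535354336573537, 'view': array([[ 0.02709179, -0.99951326,  0.01546837,  0.02594266],
       [-0.99113974, -0.02887124, -0.12964746,  0.55552762],
       [ 0.13003095, -0.01181893, -0.99143949,  1.08061771],
       [ 0.        ,  0.        ,  0.        ,  1.        ]])}
{'vfov': 49.588897460506786, 'cx': 251.70156074141616, 'cy': 195.79235384100693, 'k1': -0.06007252027817514, 'view': array([[-0.99499856, -0.09930512,  0.0107867 ,  0.57277742],
       [-0.05231098,  0.42602891, -0.90319595,  0.10030224],
       [ 0.08509653, -0.89924294, -0.4290929 ,  1.07524579],
       [ 0.        ,  0.        ,  0.        ,  1.        ]])}
```

View pics/top0.png

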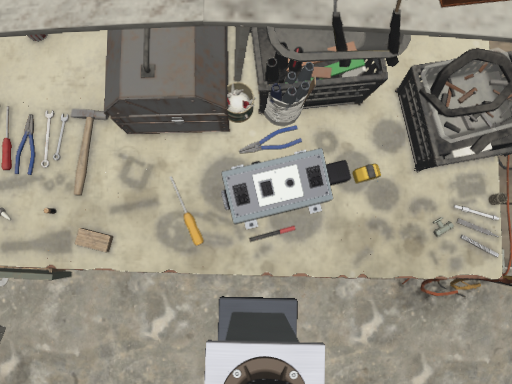

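View pics/side0.png

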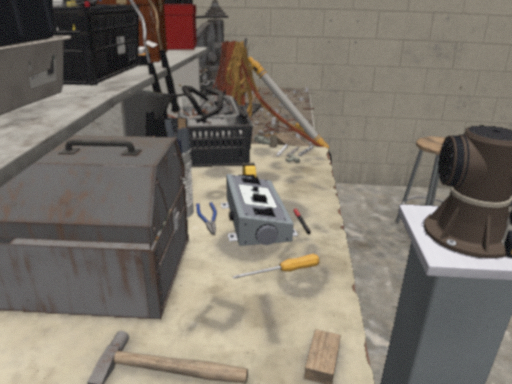

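The box's long axis is tilted in the top view. The charger (338,172) is at the right end and the grey cap, seen in the side view at (268,233), is at the left. I'll enlarge the box next.

```bash
python3 - <<'E'
import cv2
a=cv2.imread("pics/top0.png")[125:245,215:385]
cv2.imwrite("pics/crop0.png",cv2.resize(a,None,fx=4.7,fy=4.7,interpolation=cv2.INTER_CUBIC))
E
```

```text
(no output)
```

View pics/crop0.png

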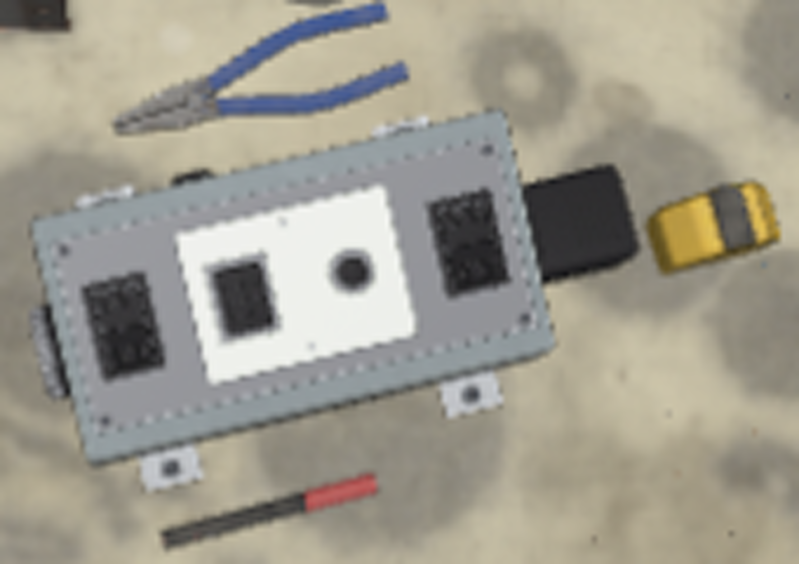

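The crop confirms that the charger is on the right (584,222) and the cap on the left (48,350). The row reads left rocker (123,325), reset (243,298), test (352,270) and right rocker (469,243). I'll fit the box pose to these and check it against depth.

```bash
cat >> h.py <<'E'
S=0.21
Rp=np.array([[np.cos(S),0,-np.sin(S)],[0,1,0],[np.sin(S),0,np.cos(S)]])  # panel axes in the box frame
def Rb(a): return np.array([[np.cos(a),-np.sin(a),0],[np.sin(a),np.cos(a),0],[0,0,1]])
def panel(pose,x,y,h):
    "panel coordinates -> world"
    return np.r_[pose[:2],0]+Rb(pose[2])@(np.r_[0,0,.069]+Rp@np.array([x,y,h]))
E
python3 - <<'E'
from h import *
from scipy.optimize import least_squares
obs=np.array([[123,325],[243,298],[352,270],[469,243]])/4.7-.5+.5/4.7+[215,125]
mod=[(0,.098,.006),(0,.031,.016),(0,-.031,.012),(0,-.098,.006)]
f=lambda p:np.ravel([pix("top",panel(p,*m))-o for m,o in zip(mod,obs)])
r=least_squares(f,[.6,0,.2]); p=r.x; print(p,np.degrees(p[2]),r.fun.round(2))
np.save("pose.npy",p)
d=np.load("pics/top0.npy")
for m,o in zip(mod,obs):
    u,v=np.round(o).astype(int); print(panel(p,*m).round(4),world("top",*o,np.median(d[v-1:v+2,u-1:u+2])).round(4))
# panel plane by depth: points on bare panel
P=[]
for x in(-.045,-.03,.03,.045):
  for y in np.linspace(-.12,.12,13):
    q=panel(p,x,y,0); u,v=np.round(pix("top",q)).astype(int); w=world("top",u,v,d[v,u]); P.append((Rp.T@(Rb(p[2]).T@(w-np.r_[p[:2],0])-[0,0,.069]))[2])
print("height err mm",np.round(np.median(P)*1e3,1),np.std(P)*1e3)
# box outline check
im=cv2.imread("pics/top0.png")
C=[(-.068,.135,.054),(-.068,-.135,.054),(.068,-.135,.083),(.068,.135,.083)]
for c in C: print(((pix("top",np.r_[p[:2],0]+Rb(p[2])@np.array(c))-[215,125]+.5)*4.7).round())
E
```

```text
[ 0.56607325 -0.01869553  0.26471397] 15.166993379111862 [-0.2  -0.01  0.04 -0.05  0.18  0.2  -0.03 -0.14]
[0.5392 0.0756 0.0749] [0.5393 0.0751 0.0745]
[0.5547 0.0104 0.0846] [0.5549 0.0104 0.0825]
[ 0.5718 -0.0493  0.0807] [ 0.5725 -0.0489  0.0795]
[ 0.5905 -0.1136  0.0749] [ 0.5901 -0.1137  0.075 ]
height err mm -0.0 2.235447496202078
[ 86. 463.]
[557. 349.]
[504. 105.]
[ 27. 217.]
```

The fit is good to about 1–2 mm: reprojection error is within 0.2 px, and panel heights and corners agree. Next I'll swing over with the fingers shut and hover above the reset key.

```bash
cat >> h.py <<'E'
import os
if os.path.exists("pose.npy"):
    pose=np.load("pose.npy"); A=Rb(pose[2])@Rp; n=A[:,2]
    R=np.c_[np.cross(A[:,1],-n),A[:,1],-n]      # tool y along the row, z into the panel
    R2=R*np.array([-1,-1,1])
E
python3 - <<'E'
from h import *
robot.move_gripper(0)
tgt=panel(pose,0,.031,.06)
q0=robot.read_qpos()
for M in(R,R2): print(np.round(robot.ik(tgt,M),1))
c=[M for M in(R,R2) if robot.ik(tgt,M) is not None]
M=min(c,key=lambda M:np.abs(np.subtract(robot.ik(tgt,M),q0)).max()); np.save("R.npy",M)
robot.goto([.42,.33,.30],M); robot.goto(tgt,M)
print(robot.read_t(),robot.read_position(),tgt,robot.read_force(),robot.read_grip_width())
a=[cv2.resize(robot.grab_frame("top")[0][125:245,215:345],(400,370)),cv2.resize(robot.grab_frame("side")[0][150:270,200:330],(400,370))]
cv2.imwrite("pics/hover.png",np.hstack(a)[:,:,::-1])
E
```

```text
[ 22.5   7.1 -34.    2.5 -37.  -99.2]
[ 22.5   7.1 -34.    2.5 -37.   80.8]
4.9 [0.54647017 0.00874646 0.12827442] [0.5458907  0.00795226 0.12768185] [-0.14345295  0.22669647  0.60706884] 0.007641651671277206
```

View pics/hover.png

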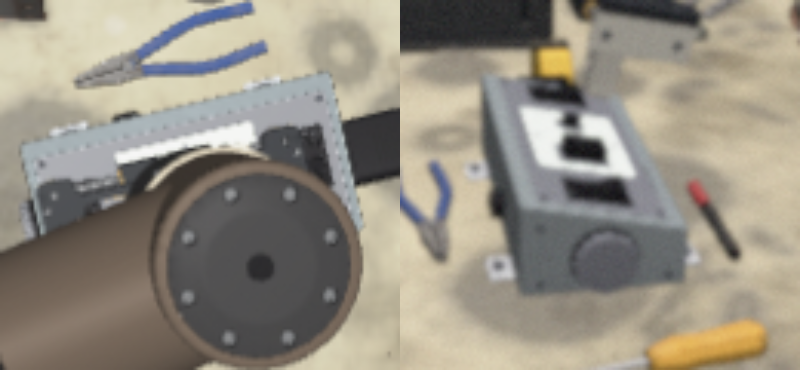

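The top view shows the wrist over the box, with the finger and gripper body ends at (60,200) and (280,150). The side crop shows only part of the gripper, at (650,50). I'll check where the TCP projects in the full side picture.

```bash
python3 - <<'E'
from h import *
im=robot.grab_frame("side")[0][:,:,::-1].copy()
print(pix("side",robot.read_position()),pix("side",panel(pose,0,.031,.016)),pix("top",robot.read_position()),robot.read_qpos())
cv2.imwrite("pics/side1.png",im)
E
```

```text
[263.37820522 179.99070033] [259.68868967 195.49868643] [267.61972014 189.01502348] [ 22.61393107   7.05707131 -33.98114722   2.5472141  -36.99461041
 -99.23570196]
```

View pics/side1.png

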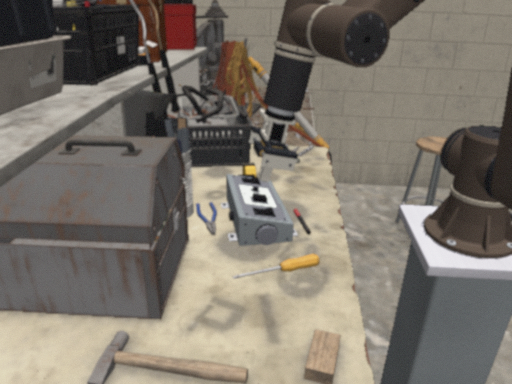

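The side view shows the shut fingers ending near (264,180), right above the key and matching the projected TCP. Now I'll press the reset key, stepping down under force watch.

```bash
cat >> h.py <<'E'
def press(x,y,h0,hmin,fstop,step=.001):
    "press down along the panel normal from height h0 until fstop or hmin; back off to 45 mm"
    robot.servo_line(panel(pose,x,y,h0),speed=.08); f0=np.dot(robot.read_force(),n); h=h0; log=[]
    while h>hmin:
        h-=step; robot.servo_line(panel(pose,x,y,h),speed=.02)
        f=np.dot(robot.read_force(),n)-f0; hp=(np.array(robot.read_position())-panel(pose,x,y,0))@n
        log.append((round(h*1e3,1),round(hp*1e3,1),round(f,1)))
        if f>fstop: break
    robot.dwell(.15)
    robot.servo_line(panel(pose,x,y,.035),speed=.1)
    print(log,"t",robot.read_t())
E
python3 - <<'E'
from h import *
press(0,.031,.020,.003,6)
im,d=robot.grab_frame("side"); 
cv2.imwrite("pics/side2.png",cv2.resize(im[150:250,200:330,::-1],(780,600),interpolation=cv2.INTER_CUBIC))
E
```

```text
[(19.0, np.float64(19.4), np.float64(0.4)), (18.0, np.float64(18.1), np.float64(0.1)), (17.0, np.float64(16.9), np.float64(-0.5)), (16.0, np.float64(16.0), np.float64(0.7)), (15.0, np.float64(15.0), np.float64(1.9)), (14.0, np.float64(14.0), np.float64(0.0)), (13.0, np.float64(13.0), np.float64(2.2)), (12.0, np.float64(12.0), np.float64(2.4)), (11.0, np.float64(10.9), np.float64(1.9)), (10.0, np.float64(9.9), np.float64(2.3)), (9.0, np.float64(8.9), np.float64(0.7)), (8.0, np.float64(8.0), np.float64(2.0)), (7.0, np.float64(6.9), np.float64(1.5)), (6.0, np.float64(6.0), np.float64(3.8)), (5.0, np.float64(5.7), np.float64(14.4))] t 10.05
```

View pics/side2.png

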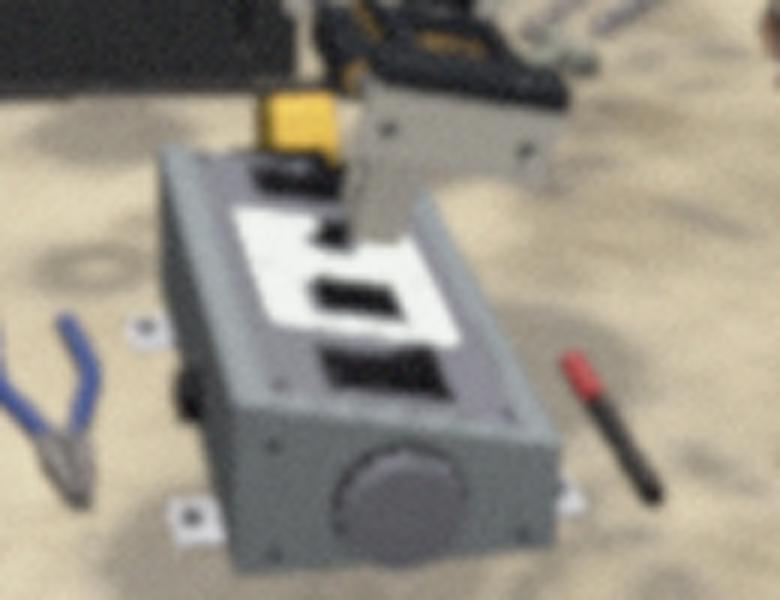

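The key at (355,298) looks lower, and the stop was met at 5.7 mm where 6 mm was expected. I'll measure the key's height from side depth before and after, to confirm the latch, then press the test button.

```bash
cat >> h.py <<'E'
def height(d,x,y,rx,ry,cam="side"):
    "median height above the panel of depth points over a control"
    uu,vv=np.meshgrid(np.arange(225,300),np.arange(160,225)); P=[]
    for u,v in zip(uu.ravel(),vv.ravel()):
        if d[v,u]>0: P.append(A.T@(world(cam,u,v,d[v,u])-panel(pose,0,0,0)))
    P=np.array(P); k=(abs(P[:,0]-x)<rx)&(abs(P[:,1]-y)<ry)&(P[:,2]<.03)
    return round(np.median(P[k,2])*1e3,1),k.sum()
E
python3 - <<'E'
from h import *
for d in(np.load("pics/side0.npy"),robot.grab_frame("side")[1]):
    print("reset",height(d,0,.031,.012,.009),"test",height(d,0,-.031,.006,.006),"plate",height(d,0,.0,.02,.008))
E
```

```text
Traceback (most recent call last):
  File "h.py", line 39, in height
    if d[v,u]>0: P.append(A.T@(world(cam,u,v,d[v,u])-panel(pose,0,0,0)))
                               ~~~~~^^^^^^^^^^^^^^^^
  File "h.py", line 7, in world
    c,f=K(n); d=np.array([(u-c["cx"])/f,(v-c["cy"])/f]); s=d.copy()
        ~^^^
  File "h.py", line 4, in K
    c=robot.camera_info(n); f=192/np.tan(np.radians(c["vfov"]/2)); return c,f
ValueError: time passes only in moves, steps and waits
```

```bash
sed -i 's/^def K(n):/import functools\n@functools.cache\ndef K(n):/' h.py
python3 - <<'E'
from h import *
for d in(np.load("pics/side0.npy"),robot.grab_frame("side")[1]):
    print("reset",height(d,0,.031,.012,.009),"test",height(d,0,-.031,.006,.006),"plate",height(d,0,.0,.02,.008))
print(robot.read_t(),robot.read_position())
E
```

```text
reset (np.float64(16.7), np.int64(32)) test (np.float64(12.0), np.int64(14)) plate (np.float64(3.3), np.int64(7))
reset (np.float64(9.4), np.int64(25)) test (np.float64(11.8), np.int64(11)) plate (np.float64(3.4), np.int64(28))
10.2 [0.55048961 0.00916576 0.10232403]
```

The key dropped from 16.7 to 9.4 mm, so it has latched. Now the test button.

```bash
python3 - <<'E'
from h import *
robot.servo_line(panel(pose,0,-.031,.030),speed=.1)
press(0,-.031,.015,.004,6)
d=robot.grab_frame("side")[1]
print("reset",height(d,0,.031,.012,.009))
E
```

```text
[(14.0, np.float64(14.2), np.float64(0.6)), (13.0, np.float64(13.1), np.float64(-0.3)), (12.0, np.float64(12.1), np.float64(0.7)), (11.0, np.float64(11.2), np.float64(3.2)), (10.0, np.float64(10.0), np.float64(1.6)), (9.0, np.float64(9.0), np.float64(2.9)), (8.0, np.float64(7.9), np.float64(1.4)), (7.0, np.float64(7.0), np.float64(0.8)), (6.0, np.float64(6.0), np.float64(2.7)), (5.0, np.float64(5.7), np.float64(11.9))] t 14.4083
reset (np.float64(16.8), np.int64(26))
```

The key jumped out to 16.8 mm, so the trip is proven. Now reset again, verifying the latch before going on to the right rocker.

```bash
python3 - <<'E'
from h import *
robot.servo_line(panel(pose,0,.031,.030),speed=.1)
press(0,.031,.018,.003,6)
r=height(robot.grab_frame("side")[1],0,.031,.012,.009); print("reset",r)
if r[0]<11.5:
    robot.servo_line(panel(pose,0,-.031,.036),speed=.12)
    robot.servo_line(panel(pose,-.0145,-.098,.030),speed=.12)
    press(-.0145,-.098,.018,.003,8)
    d=robot.grab_frame("side")[1]
    for y in(.098,-.098): print("rocker",y,"near",height(d,-.0145,y,.006,.009),"far",height(d,.0145,y,.006,.009))
    d=np.load("pics/side0.npy")
    for y in(.098,-.098): print("start",y,"near",height(d,-.0145,y,.006,.009),"far",height(d,.0145,y,.006,.009))
E
```

```text
[(17.0, np.float64(17.2), np.float64(0.7)), (16.0, np.float64(16.1), np.float64(1.6)), (15.0, np.float64(15.0), np.float64(2.4)), (14.0, np.float64(14.0), np.float64(1.9)), (13.0, np.float64(13.0), np.float64(2.4)), (12.0, np.float64(12.0), np.float64(3.3)), (11.0, np.float64(10.9), np.float64(2.9)), (10.0, np.float64(9.9), np.float64(2.3)), (9.0, np.float64(8.9), np.float64(2.2)), (8.0, np.float64(7.9), np.float64(3.3)), (7.0, np.float64(6.9), np.float64(3.3)), (6.0, np.float64(6.0), np.float64(5.6)), (5.0, np.float64(5.7), np.float64(15.9))] t 19.3833
reset (np.float64(9.5), np.int64(25))
[(17.0, np.float64(17.1), np.float64(0.8)), (16.0, np.float64(16.0), np.float64(-0.6)), (15.0, np.float64(14.9), np.float64(-0.2)), (14.0, np.float64(14.0), np.float64(1.4)), (13.0, np.float64(13.1), np.float64(2.7)), (12.0, np.float64(11.8), np.float64(0.9)), (11.0, np.float64(11.1), np.float64(4.7)), (10.0, np.float64(10.4), np.float64(3.8)), (9.0, np.float64(9.0), np.float64(-0.0)), (8.0, np.float64(7.7), np.float64(0.0)), (7.0, np.float64(6.8), np.float64(1.0)), (6.0, np.float64(6.0), np.float64(0.5)), (5.0, np.float64(5.8), np.float64(10.2))] t 24.975
rocker 0.098 near (np.float64(12.5), np.int64(20)) far (np.float64(6.9), np.int64(19))
rocker -0.098 near (np.float64(6.9), np.int64(8)) far (np.float64(12.4), np.int64(9))
start 0.098 near (np.float64(12.7), np.int64(16)) far (np.float64(7.4), np.int64(18))
start -0.098 near (np.float64(12.4), np.int64(13)) far (np.float64(6.4), np.int64(12))
```

The right rocker has snapped on (near end 6.9 mm, far end 12.4 mm), the left is unchanged and the reset key is latched. I'll back off, make a last check and hand in.

```bash
python3 - <<'E'
from h import *
robot.servo_line(panel(pose,-.0145,-.098,.09),speed=.12)
d=robot.grab_frame("side")[1]; print("reset",height(d,0,.031,.012,.009),"rocker near",height(d,-.0145,-.098,.006,.009))
print(robot.read_t(),robot.read_force()); print(robot.job_done())
E
```

```text
reset (np.float64(9.8), np.int64(27)) rocker near (np.float64(6.8), np.int64(8))
25.6833 [ 0.52152394  0.46774784 -0.70201492]
the job is handed in; nothing more can be done
None
```

The job is done and handed in at about 26 s: the reset key was latched, tripped with the test button and latched again, then the charger-side (right) rocker was switched on. The left rocker stayed off, and nothing but the controls was pressed.

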